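# Tidy the pans on the display hob and switch it on

## Task

Get the display hob ready for its test. Swing the saucepan's handle off the free right-hand ring until it points straight to the back of the hob like the skillet's, with the saucepan staying inside its middle ring; then slide the milk pan over until it stands wholly inside the right-hand ring, with its handle swung to point straight back too. Only then push the bench supply lever fully over to on; don't lift or tip the pans, and leave the skillet and everything else where it stands.

Things in the scene. Friction and masses are not known exactly. Their poses are not given: they have to be found in the camera images.
- hob_mid (a point): Centre of the middle printed ring (white line, 90 mm radius) of a black glass hob, 360 x 620 mm, set flush in the bench, so that pans slide freely between bench and glass; all at height 0. +x points to the back of the hob (away from the robot), +y to its left. The three rings lie in a row along y, 200 mm apart.
- hob_right (a point): Centre of the right-hand ring (75 mm radius), the free one; same axes as the middle ring's.
- hob_left (a point): Centre of the left-hand ring (95 mm radius), on which the skillet stands; same axes.
- saucepan: Bright steel open saucepan (0.5 to 0.9 kg), the larger and taller of the two bright pans: outer radius 65 mm, wall 3 mm, height 80 mm, inner floor 5 mm up. Origin: centre of its underside.
- saucepan_mid (a point): On the saucepan's axis, 40 mm up. Its +x axis points along the handle, z up.
- saucepan_end (a point): Outer end of the saucepan's level metal handle: 185 mm from the pan's axis, 62 mm up; the bar is 20 mm wide and 14 mm thick (55 to 69 mm up) and runs from 83 mm to 185 mm from the axis. A sideways push on it turns the pan nearly, not quite, about its own axis.
- milkpan: Bright steel open milk pan (0.3 to 0.6 kg), the smallest pan: outer radius 50 mm, wall 3 mm, height 70 mm, inner floor 5 mm up. Starts on the bench to the right of the hob. Origin: centre of its underside.
- milkpan_mid (a point): On the milk pan's axis, 35 mm up. Its +x axis points along the handle, z up.
- milkpan_end (a point): Outer end of the milk pan's level metal handle: 150 mm from the pan's axis, 52 mm up; the bar is 18 mm wide and 14 mm thick (45 to 59 mm up) and runs from 68 mm to 150 mm from the axis.
- skillet: Dark steel skillet on the left-hand ring, radius 85 mm, 42 mm high, its black handle pointing to the back (its +x; end 205 mm from the axis). To be left alone. Origin: centre of its underside.
- supply (a joint): Angle of the bench supply switch: a black toggle lever on a grey block on the bench to the left of the hob. 0 (off) leans towards the robot side of its block, 1.0 rad (on) leans to the far side; it stays where it is left, friction only.
- supply_tip (a point): Centre of the ball (13 mm radius) at the lever's tip, 80 mm from the hinge, which lies 22 mm above the bench along this point's y axis. The 10 mm stalk stands 0.5 rad short of upright at 0 and 0.5 rad past it at 1.0; it goes over towards this point's x axis (level at 0, tilting down by the joint value) at about 1 N. Grey block 70 x 50 x 25 mm, fixed, below the hinge.
- jar: Glass jar, radius 26 mm, 75 mm high, at the back of the hob. To be left alone; origin: centre of its underside.
- mug: White mug, radius 36 mm, 80 mm high, beyond the milk pan at the back right. To be left alone; origin: centre of its underside.
- panlid: Steel pan lid with a black knob, radius 70 mm, 38 mm high, lying in front of the hob. To be left alone; origin: centre of its underside.
- spatula: Spatula lying on the bench at the back left. To be left alone; origin: its middle, at the bench.
- can: Food can, radius 37 mm, 100 mm high, at the back right. To be left alone; origin: centre of its underside.
There are look-alikes about, which are no part of the job. What is shaped like the milkpan but green is not meant. What is shaped like the part that bears supply but purple is not meant.

How it is judged:
By the outcome, as a careful person would: the job done as asked, in the order asked, and still so for the second after the job is handed in, with the robot touching nothing.
It also fails if it takes over 72 s, if anything falls off the work surface, if the arm or the gripper's body presses on something with over 40 N, if the wrist force passes 120 N, or if a joint passes its speed limit or range.

## Robot

A 6-joint arm with a two-finger parallel gripper is mounted at the origin on the work surface. World frame = base frame: x ahead of the robot, y to its left, z up, the work surface at z = 0. Lengths are in m, angles in rad, forces in N, time in s.
With the tool pointing down it reaches from about 0.325 to 1 m from the base axis. Payload 5.1 kg.
Tool frame: the origin (TCP) lies between the finger pads; the fingertips stand 14 mm ahead of it and the grasp point (between the pads) lies 5 mm behind it (ctrl.tip_extent is the distance from the TCP to the fingertips, in m); z points along the fingers, y is the direction in which the jaws open and shut (so a half turn about z gives the same grasp; the last joint's range is limited). The gripper opens to 85 mm and grips with 20 to 120 N. Pads are 22 mm wide; open, the fingers measure 114 mm over their backs; the gripper's body (76 mm by 85 mm) begins 54 mm behind the grasp point. The pads swing forward as they close: fully open they stand 13 mm farther back than shut.
Start: joints at [-1.24, 0.124, 1.65, -0, 1.367, -0.083], TCP at [0.261, -0.595, 0.245] pointing down, gripper open.
Joint ranges: [-2.61, 2.61], [-1.02, 2.33], [0.03, 2.71], [-1.35, 4.49], [0.32, 2.68], [-2.91, 2.91]. Speed limits (rad/s): [2.57, 2.57, 3.14, 3.14, 3.14, 3.14].

## Interface

Orientations are given as a unit quaternion [w, x, y, z].
In Python, from rig import ctrl gives the robot as it stands. The module is installed in compiled form; this text tells all that it offers.
- The arm moves only by the tool carry_out, never from a script. Its argument "moves" is a list of rows, each an object with "translation": the shift along the world's x, y, z in cm, a list of three; "turn": the turn about the world's z in degrees; "jaw": the closure, from -1 (fully open) to 1 (shut). A call has exactly 8 rows; each row shifts and turns the commanded pose from where the row before left it; what a row does not reach is not made up. A row lasts 1/8 s, in which the tool goes at most 62.5 mm and 10.7 degrees, less where a joint would pass 70% of its speed; a pose out of reach is approached as far as the arm can. A call with a gripper value outside its range is refused whole. The fingers move at their own pace and stop on an object; "squeeze" is the grip in N (left out, the last holds). Time passes only in rows, so rows that do not move let the fingers close, or fill a call up. It gives the time, the measured TCP pose, the force and the opening at its end, in the units of the state.
- ctrl.sense(): the state, without advancing time (a new reading comes with each control period).
- ctrl.camera(name): name is "scene" or "top"; returns (picture, depth): 400x640x3 uint8, red, green, blue; 400x640 float32, m along the optical axis (not along the pixel's ray), 0 where there is no reading.
- ctrl.get_calibration(name): a dict with "fovy" (degrees; the focal length in pixels is half the picture's height over the tangent of half this angle, whatever the lens; pixels are square), "cx", "cy" (the principal point, pixels), "D" ([k1, k2, p1, p2, k3] as OpenCV has them; the pictures are not rectified), "rvec" (rotation vector, rad) and "tvec" (3), from world to camera coordinates, as OpenCV has them. Camera axes: x right, y down, z forward; pixel columns grow to the right and rows downward; lengths in m; the calibration is good to about 2 mm. A picture is of the moment at which its call begins. get_calibration takes no time and is no camera call.
- ctrl.close_job(): hands the job in, once; it reports no verdict.
The state is a dict: "clock": time; "joint_positions": joint angles; "dq": joint speeds; "effort": joint torques, N m; "ee_pos": TCP position; "tool_rot": TCP orientation; "contact_force": force on the tool from outside, world axes, zero at the start; "ft_torque": the same for the moment, N m; "gripper_width": finger opening in m.
Only numpy, scipy, OpenCV 4.12 (cv2) and the standard library are available. Lean on these libraries where they do the work, as an engineer would, in place of code of your own. Each camera call takes 0.05 s, during which the arm holds its last target. There are 200 camera calls.

## Working session

There is one attempt and no reset: what is moved stays moved. The work goes in short steps, Python scripts to look and compute and a tool call to move; the robot and the scene stay as the last step left them, time stands still between calls to the robot, and variables do not carry over. Pictures are saved under pics/ and viewed, about 8 in all and at most 12, crops included, and the job is handed in when it is done.

Besides the shell and the picture viewer there is one more tool, called after "Call:" by a JSON object that holds its "method" and its "body", one argument or row to a line. carry_out: Moves the arm, as the interface text tells. Its arguments: {"type":"object","properties":{"moves":{"type":"array"},"squeeze":{"type":"number"}},"required":["moves"]}

```bash
mkdir -p pics; cat > h.py <<'E'
import numpy as np, cv2
from rig import ctrl
def cal(n):
    c=ctrl.get_calibration(n); f=200/np.tan(np.radians(c["fovy"])/2)
    K=np.array([[f,0,c["cx"]],[0,f,c["cy"]],[0,0,1.]])
    return K,np.array(c["D"],float),cv2.Rodrigues(np.array(c["rvec"],float))[0],np.array(c["tvec"],float).ravel()
def plane(n,px,z):
    K,D,R,t=cal(n); u=cv2.undistortPoints(np.array(px,float).reshape(-1,1,2),K,D).reshape(-1,2)
    d=np.c_[u,np.ones(len(u))]@R; o=-R.T@t
    return o+d*((z-o[2])/d[:,2])[:,None]
def cloud(n,dep):
    K,D,R,t=cal(n); v,u=np.mgrid[:400,:640]
    q=cv2.undistortPoints(np.stack([u,v],-1).reshape(-1,1,2).astype(float),K,D).reshape(-1,2)
    p=(np.c_[q,np.ones(len(q))]*dep.reshape(-1,1)-t)@R
    return p.reshape(400,640,3)
def proj(n,P):
    K,D,R,t=cal(n); return cv2.projectPoints(np.array(P,float).reshape(-1,1,3),cv2.Rodrigues(R)[0],t,K,D)[0].reshape(-1,2)
def shot(n,fn):
    im,d=ctrl.camera(n); cv2.imwrite(f"pics/{fn}.png",im[:,:,::-1]); np.save(f"pics/{fn}.npy",d); return im,d
E
python3 - <<'E'
from h import *
for n in("top","scene"):
    shot(n,n+"0"); K,D,R,t=cal(n); print(n,K[0,0],-R.T@t)
s=ctrl.sense(); print(s["ee_pos"],s["tool_rot"],s["gripper_width"],ctrl.tip_extent)
E
```

```text
top 504.5229945119752 [ 0.29513753 -0.04463482  1.52087316]
scene 431.0531795445765 [ 1.24401948 -0.21029671  1.27595195]
[ 0.26114379 -0.59465353  0.24418564] [-9.33899857e-04  9.78674443e-01  2.05415313e-01 -1.11613413e-04] 0.08536056775284646 0.014
```

View pics/top0.png

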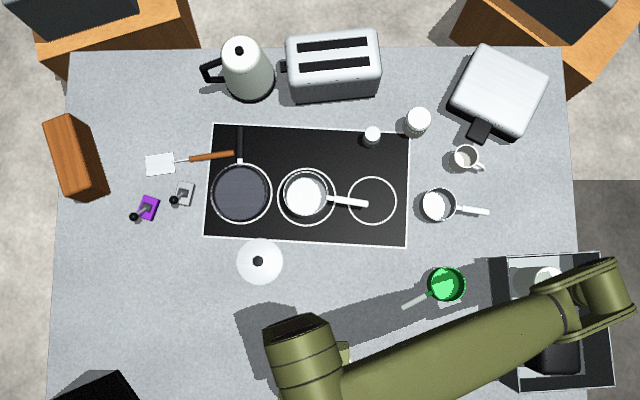

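View pics/scene0.png

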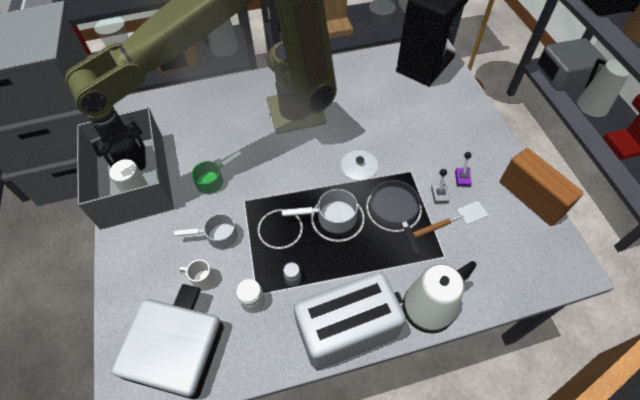

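The top view shows the hob corners at about (213,124), (411,133), (406,247) and (204,235). The saucepan is at (305,197) with its handle to the right, and the milk pan at (438,205), also with its handle to the right. The jar is at (372,136), the mug at (465,157), the can at (418,122) and the grey switch at (182,196). Its purple look-alike is at (147,208).

```bash
cat >> h.py <<'E'
def circ(p):
    p=p[:,:2]
    for _ in range(4):
        A=np.c_[2*p,np.ones(len(p))]; s=np.linalg.lstsq(A,(p**2).sum(1),rcond=None)[0]
        r=np.sqrt(s[2]+s[0]**2+s[1]**2); e=abs(np.hypot(*(p-s[:2]).T)-r); p=p[e<max(.004,np.median(e)*2)]
    return s[:2].round(4),round(r,4),len(p)
def pan(C,guess,zr,zh,rin,rout,R):
    d=np.hypot(C[...,0]-guess[0],C[...,1]-guess[1]); z=C[...,2]
    c,r,n=circ(C[(abs(z-zr)<.006)&(d<R+.025)])
    d=np.hypot(C[...,0]-c[0],C[...,1]-c[1])
    h=C[(abs(z-zh)<.006)&(d>rin)&(d<rout)][:,:2]-c
    # largest cluster direction
    a=np.arctan2(h[:,1],h[:,0]); m=np.median(np.unwrap(a)); k=abs(np.angle(np.exp(1j*(a-m))))<.25
    a=np.angle(np.exp(1j*a[k]).mean()); return c,r,n,round(np.degrees(a),1),k.sum()
E
python3 - <<'E'
from h import *
im=cv2.imread("pics/top0.png"); d=np.load("pics/top0.npy"); C=cloud("top",d)
print("corners",plane("top",[(213,124),(411,133),(406,247),(204,235)],0).round(3))
print("guess",plane("top",[(305,197),(438,205)],.07).round(3))
print("bench z",np.median(C[300:330,100:200,2]))
g=plane("top",[(305,197),(438,205),(182,196)],.07)
print("sauce",pan(C,g[0],.08,.069,.09,.19,.065)); print("milk",pan(C,g[1],.07,.059,.072,.155,.05))
gray=cv2.cvtColor(im,cv2.COLOR_BGR2GRAY); w=np.argwhere(gray>120)[:,::-1]
P=plane("top",w,0)
for n,px,r in(("right",(372,201),.075),("mid",(305,197),.09),("left",(240,192),.095)):
    c=plane("top",[px],0)[0]; k=abs(np.hypot(*(P-c)[:,:2].T)-r)<.008
    zz=C[w[:,1],w[:,0],2]; print(n,circ(P[k&(zz<.006)]))
for n,px,z in(("jar",(372,131),.075),("can",(418,114),.1),("mug",(465,153),.08),("lid",(258,262),0.02),("switch",(183,195),.02),("handle end skillet",(239,128),.03),("green",(446,283),.07),("greenend",(404,307),.05),("ball",(175,201),.09)):
    print(n,plane("top",[px],z)[0].round(3))
u=cv2.resize(im[150:240,110:230],None,fx=5,fy=5,interpolation=cv2.INTER_CUBIC)
s=cv2.imread("pics/scene0.png")[140:220,410:500]; s=cv2.resize(s,(600,533)); u=u[:450]
o=np.zeros((600,800,3),np.uint8); o[:300,:400]=cv2.resize(u,(400,300)); o[:300,400:]=cv2.resize(s,(400,300))
a=im[110:260,270:500]; o[300:561,:400]=cv2.resize(a,(400,261)); a=cv2.imread("pics/scene0.png")[170:320,150:370]; o[300:573,400:]=cv2.resize(a,(400,273))
cv2.imwrite("pics/z.png",o)
# ball: dark pts high near switch
q=C[150:230,160:215]; k=(q[...,2]>.07)&(q[...,2]<.13); print("ball",k.sum(),q[k].mean(0),q[k].max(0))
k=(q[...,2]>.018)&(q[...,2]<.03)&(abs(q[...,1]-.37)<.08); r=q[k][:,:2].astype(np.float32); print("block",len(r),cv2.minAreaRect(r))
E
```

```text
corners [[ 0.765  0.315  0.   ]
 [ 0.73  -0.304  0.   ]
 [ 0.377 -0.278  0.   ]
 [ 0.416  0.332  0.   ]]
guess [[ 0.52   0.022  0.07 ]
 [ 0.494 -0.364  0.07 ]]
bench z -0.00038396244185067753
sauce (array([0.5296, 0.0224]), np.float64(0.0632), 148, np.float64(-100.0), np.int64(201))
milk (array([ 0.4984, -0.3672]), np.float64(0.0481), 135, np.float64(-99.6), np.int64(129))
right (array([ 0.5202, -0.1776]), np.float64(0.0732), 308)
mid (array([0.5328, 0.0224]), np.float64(0.088), 357)
left (array([0.5456, 0.2221]), np.float64(0.0931), 300)
jar [ 0.716 -0.176  0.075]
can [ 0.759 -0.309  0.1  ]
mug [ 0.646 -0.447  0.08 ]
lid [0.334 0.164 0.02 ]
switch [0.537 0.395 0.02 ]
handle end skillet [0.742 0.227 0.03 ]
green [ 0.271 -0.378  0.07 ]
greenend [ 0.203 -0.26   0.05 ]
ball [0.508 0.398 0.09 ]
ball 70 [0.50961989 0.398967   0.10115611] [0.52497504 0.4121478  0.11021044]
block 343 ((0.5851411819458008, 0.361214816570282), (0.15802733600139618, 0.12190185487270355), 2.850950002670288)
```

View pics/z.png

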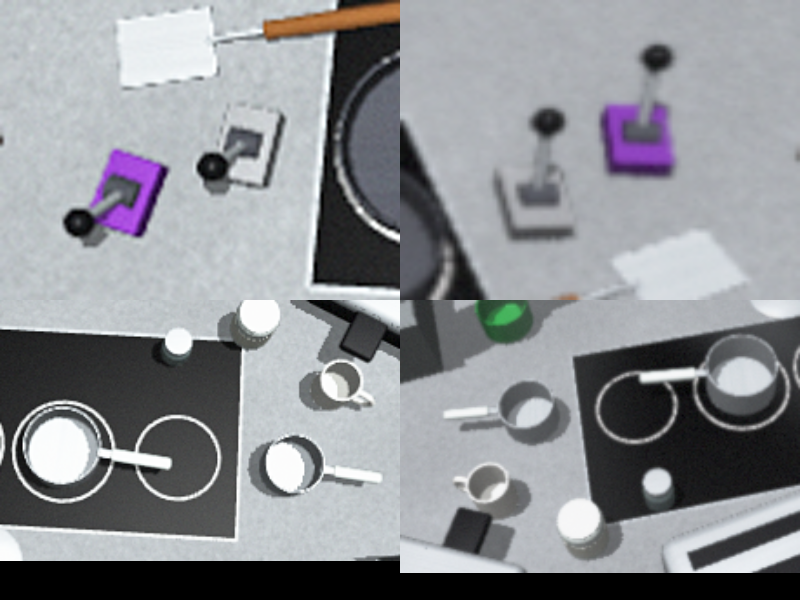

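Call:
{"method": "carry_out", "body": {
  "moves": [
    {"translation": [0, 0, 5], "turn": 0, "jaw": -1},
    {"translation": [2, 5, 0], "turn": 5, "jaw": -1},
    {"translation": [2, 5, 0], "turn": 8, "jaw": -1},
    {"translation": [2, 5, 0], "turn": 8, "jaw": -1},
    {"translation": [2, 5, 0], "turn": 8, "jaw": -1},
    {"translation": [2, 5, 0], "turn": 8, "jaw": -1},
    {"translation": [2, 5, 0], "turn": 8, "jaw": -1},
    {"translation": [2, 5, 0], "turn": 8, "jaw": -1}
  ],
  "squeeze": 20
}}

```text
clock: 1.1
ee_pos: [0.4015, -0.2433, 0.2949]
tool_rot: [-0.0, 0.783, 0.622, 0.0]
contact_force: [1.1, 0.8, -0.0]
gripper_width: 0.0857
```

Call:
{"method": "carry_out", "body": {
  "moves": [
    {"translation": [3, 5, 0], "turn": 3, "jaw": -1},
    {"translation": [3, 4, 0], "turn": 0, "jaw": -1},
    {"translation": [3, 3, -3], "turn": 0, "jaw": -1},
    {"translation": [1.5, 1.4, -4], "turn": 0, "jaw": -1},
    {"translation": [0, 0, -5], "turn": 0, "jaw": -1},
    {"translation": [0, 0, 0], "turn": 0, "jaw": -1},
    {"translation": [0, 0, 0], "turn": 0, "jaw": -1},
    {"translation": [0, 0, 0], "turn": 0, "jaw": -1}
  ]
}}

```text
clock: 2.1
ee_pos: [0.5077, -0.1119, 0.1783]
tool_rot: [0.002, 0.768, 0.641, 0.001]
contact_force: [-0.8, 0.1, 0.3]
gripper_width: 0.0858
```

Call:
{"method": "carry_out", "body": {
  "moves": [
    {"translation": [0, 0, -4], "turn": 0, "jaw": -1},
    {"translation": [0, 0, -4], "turn": 0, "jaw": -1},
    {"translation": [0, 0, -3], "turn": 0, "jaw": -1},
    {"translation": [0, 0, -1], "turn": 0, "jaw": -1},
    {"translation": [0, 0, 0], "turn": 0, "jaw": -0.5},
    {"translation": [0, 0, 0], "turn": 0, "jaw": 0},
    {"translation": [0, 0, 0], "turn": 0, "jaw": 0},
    {"translation": [0, 0, 0], "turn": 0, "jaw": 0.3}
  ]
}}

```text
clock: 3.1
ee_pos: [0.5069, -0.1113, 0.0562]
tool_rot: [0.001, 0.768, 0.641, 0.0]
contact_force: [-0.5, 0.5, 0.4]
gripper_width: 0.0303
```

```bash
python3 - <<'E'
from h import *
a,_=shot("top","top1"); b,_=shot("scene","scene1")
o=np.zeros((300,800,3),np.uint8); o[:,:400]=cv2.resize(a[100:250,250:450],(400,300)); o[:,400:]=cv2.resize(b[150:300,230:430],(400,300))
cv2.imwrite("pics/z1.png",o[:,:,::-1]); print(ctrl.sense()["gripper_width"])
E
```

```text
0.030074758116448153
```

View pics/z1.png

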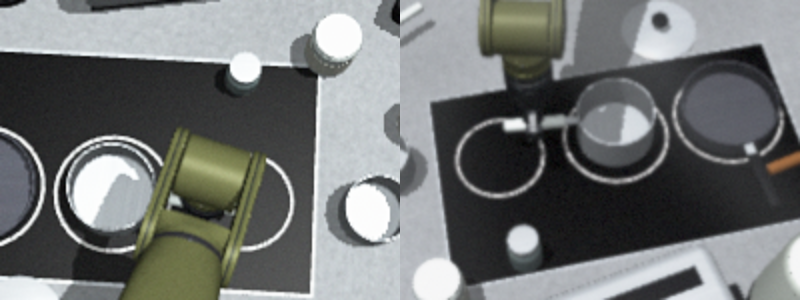

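The fingers straddle the saucepan handle at about (533,122) in the right half of the picture. I'll close them and work out the arc.

Call:
{"method": "carry_out", "body": {
  "moves": [
    {"translation": [0, 0, 0], "turn": 0, "jaw": 0.45},
    {"translation": [0, 0, 0], "turn": 0, "jaw": 0.6},
    {"translation": [0, 0, 0], "turn": 0, "jaw": 0.8},
    {"translation": [0, 0, 0], "turn": 0, "jaw": 0.8},
    {"translation": [0, 0, 0], "turn": 0, "jaw": 0.8},
    {"translation": [0, 0, 0], "turn": 0, "jaw": 0.8},
    {"translation": [0, 0, 0], "turn": 0, "jaw": 0.8},
    {"translation": [0, 0, 0], "turn": 0, "jaw": 0.8}
  ]
}}

```text
clock: 4.2
ee_pos: [0.5065, -0.1112, 0.0555]
tool_rot: [0.0, 0.768, 0.641, 0.0]
contact_force: [-0.1, -0.8, 2.2]
gripper_width: 0.0196
```

```bash
cat >> h.py <<'E'
def arc(c0,p,turn,n,c1=None):
    """cm shifts taking tool p rigidly with a pan from c0 to c1 turning by turn deg in n rows"""
    c0=np.array(c0);c1=c0 if c1 is None else np.array(c1);r=np.array(p)-c0;s=np.linspace(0,1,n+1)
    a=np.radians(turn)*s; P=c0+(c1-c0)*s[:,None]+np.c_[r[0]*np.cos(a)-r[1]*np.sin(a),r[0]*np.sin(a)+r[1]*np.cos(a)]
    q=np.round((P-P[0])*100,2); return np.diff(q,axis=0).round(2).tolist(),q[-1]
E
python3 -c "
from h import *
s=ctrl.sense();print(s['ee_pos'],s['contact_force'],s['gripper_width'])
print(arc((.5296,.0224),s['ee_pos'][:2],96,16))"
```

```text
[ 0.50647866 -0.1111795   0.0554667 ] [-0.07305876 -0.78428766  2.19278946] 0.019584426550881266
([[1.41, -0.17], [1.42, -0.02], [1.41, 0.13], [1.39, 0.27], [1.36, 0.42], [1.3, 0.56], [1.24, 0.69], [1.16, 0.82], [1.07, 0.94], [0.96, 1.04], [0.85, 1.13], [0.73, 1.22], [0.6, 1.29], [0.46, 1.34], [0.31, 1.39], [0.17, 1.4]], array([15.84, 12.45]))
```

Call:
{"method": "carry_out", "body": {
  "moves": [
    {"translation": [1.41, -0.17, 0], "turn": 6, "jaw": 0.8},
    {"translation": [1.42, -0.02, 0], "turn": 6, "jaw": 0.8},
    {"translation": [1.41, 0.13, 0], "turn": 6, "jaw": 0.8},
    {"translation": [1.39, 0.27, 0], "turn": 6, "jaw": 0.8},
    {"translation": [1.36, 0.42, 0], "turn": 6, "jaw": 0.8},
    {"translation": [1.3, 0.56, 0], "turn": 6, "jaw": 0.8},
    {"translation": [1.24, 0.69, 0], "turn": 6, "jaw": 0.8},
    {"translation": [1.16, 0.82, 0], "turn": 6, "jaw": 0.8}
  ]
}}

```text
clock: 5.2
ee_pos: [0.6136, -0.085, 0.0555]
tool_rot: [0.0, 0.439, 0.898, -0.001]
contact_force: [-0.9, -3.5, 3.3]
gripper_width: 0.0197
```

Call:
{"method": "carry_out", "body": {
  "moves": [
    {"translation": [1.07, 0.94, 0], "turn": 6, "jaw": 0.8},
    {"translation": [0.96, 1.04, 0], "turn": 6, "jaw": 0.8},
    {"translation": [0.85, 1.13, 0], "turn": 6, "jaw": 0.8},
    {"translation": [0.73, 1.22, 0], "turn": 6, "jaw": 0.8},
    {"translation": [0.6, 1.29, 0], "turn": 6, "jaw": 0.8},
    {"translation": [0.46, 1.34, 0], "turn": 6, "jaw": 0.8},
    {"translation": [0.31, 1.39, 0], "turn": 6, "jaw": 0.8},
    {"translation": [0.17, 1.4, 0], "turn": 6, "jaw": 0.8}
  ]
}}

```text
clock: 6.2
ee_pos: [0.6653, 0.0132, 0.0555]
tool_rot: [0.001, 0.036, 0.999, -0.0]
contact_force: [1.1, -2.0, 2.0]
gripper_width: 0.0198
```

```bash
python3 - <<'E'
from h import *
a,d=shot("top","top2"); b,_=shot("scene","scene2"); C=cloud("top",d)
s=ctrl.sense(); print(s["ee_pos"],s["tool_rot"],s["contact_force"],s["gripper_width"])
print(pan(C,(.53,.022),.08,.069,.09,.19,.065))
o=np.zeros((300,800,3),np.uint8); o[:,:400]=cv2.resize(a[100:250,250:450],(400,300)); o[:,400:]=cv2.resize(b[150:300,230:430],(400,300))
cv2.imwrite("pics/z2.png",o[:,:,::-1])
E
```

```text
[0.6652216  0.01395249 0.05549815] [ 4.94155977e-04  3.64375033e-02  9.99335763e-01 -3.12095614e-04] [ 1.23912155 -0.75764882  2.58914344] 0.01930848316767248
(array([0.5298, 0.0233]), np.float64(0.0631), 39, np.float64(nan), np.int64(0))
  return _methods._mean(a, axis=axis, dtype=dtype,
  ret = ret.dtype.type(ret / rcount)
h.py:33: RuntimeWarning: Mean of empty slice.
  a=np.angle(np.exp(1j*a[k]).mean()); return c,r,n,round(np.degrees(a),1),k.sum()
```

View pics/z2.png

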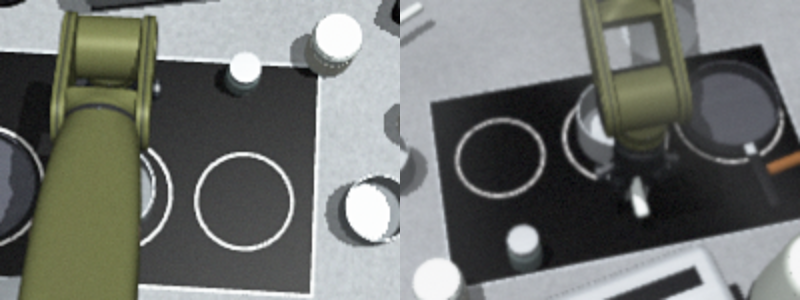

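The saucepan now points straight back, with its handle end at about (640,205) in the right half. I'll release it, rise and go to the milk pan.

Call:
{"method": "carry_out", "body": {
  "moves": [
    {"translation": [0, 0, 0], "turn": 0, "jaw": 0.4},
    {"translation": [0, 0, 0], "turn": 0, "jaw": 0.2},
    {"translation": [0, 0, 0], "turn": 0, "jaw": 0.0},
    {"translation": [0, 0, 3], "turn": 0, "jaw": 0},
    {"translation": [0, 0, 5], "turn": 0, "jaw": 0},
    {"translation": [0, 0, 5], "turn": 0, "jaw": 0},
    {"translation": [-1, -4, 2], "turn": -8, "jaw": 0},
    {"translation": [-2, -5, 0], "turn": -8, "jaw": -0.5}
  ]
}}

```text
clock: 7.3
ee_pos: [0.6361, -0.0773, 0.2088]
tool_rot: [0.003, 0.178, 0.984, -0.0]
contact_force: [-0.1, -0.2, -0.4]
gripper_width: 0.0592
```

Call:
{"method": "carry_out", "body": {
  "moves": [
    {"translation": [-2, -5, 0], "turn": -10, "jaw": -1},
    {"translation": [-2, -5, 0], "turn": -10, "jaw": -1},
    {"translation": [-2, -5, 0], "turn": -10, "jaw": -1},
    {"translation": [-2, -5, 0], "turn": -10, "jaw": -1},
    {"translation": [-2, -5, 0], "turn": -10, "jaw": -1},
    {"translation": [-2, -5, 0], "turn": -10, "jaw": -1},
    {"translation": [-2, -5, 0], "turn": -10, "jaw": -1},
    {"translation": [-1.5, -4.9, 0], "turn": -10, "jaw": -1}
  ]
}}

```text
clock: 8.3
ee_pos: [0.4785, -0.4773, 0.2053]
tool_rot: [-0.0, 0.77, 0.638, 0.0]
contact_force: [0.4, 0.5, 0.6]
gripper_width: 0.0853
```

```bash
python3 - <<'E'
from h import *
a,d=shot("top","top3"); C=cloud("top",d)
s=ctrl.sense(); print(s["ee_pos"],s["tool_rot"],s["gripper_width"])
print(pan(C,(.53,.022),.08,.069,.09,.19,.065)); print(pan(C,(.498,-.367),.07,.059,.072,.155,.05))
E
```

```text
[ 0.476142   -0.48273436  0.20519878] [ 0.00119669  0.77240898  0.63512183 -0.0017899 ] 0.0854572830505816
(array([0.5296, 0.0237]), np.float64(0.0631), 159, np.float64(-4.0), np.int64(194))
(array([ 0.4984, -0.3672]), np.float64(0.0479), 140, np.float64(-30.2), np.int64(22))
```

Call:
{"method": "carry_out", "body": {
  "moves": [
    {"translation": [0, 0, 0], "turn": 0, "jaw": -1},
    {"translation": [0, 0, -5], "turn": 0, "jaw": -1},
    {"translation": [0, 0, -5], "turn": 0, "jaw": -1},
    {"translation": [0, 0, -4], "turn": 0, "jaw": -1},
    {"translation": [0, 0, -2], "turn": 0, "jaw": -1},
    {"translation": [0, 0, 0], "turn": 0, "jaw": -0.3},
    {"translation": [0, 0, 0], "turn": 0, "jaw": 0.2},
    {"translation": [0, 0, 0], "turn": 0, "jaw": 0.3}
  ]
}}

```text
clock: 9.35
ee_pos: [0.4809, -0.4768, 0.0479]
tool_rot: [0.002, 0.768, 0.641, 0.0]
contact_force: [-0.6, 0.5, 0.1]
gripper_width: 0.0322
```

Call:
{"method": "carry_out", "body": {
  "moves": [
    {"translation": [0, 0, 0], "turn": 0, "jaw": 0.45},
    {"translation": [0, 0, 0], "turn": 0, "jaw": 0.6},
    {"translation": [0, 0, 0], "turn": 0, "jaw": 0.8},
    {"translation": [0, 0, 0], "turn": 0, "jaw": 0.8},
    {"translation": [0, 0, 0], "turn": 0, "jaw": 0.8},
    {"translation": [0, 0, 0], "turn": 0, "jaw": 0.8},
    {"translation": [0, 0, 0], "turn": 0, "jaw": 0.8},
    {"translation": [0, 0, 0], "turn": 0, "jaw": 0.8}
  ]
}}

```text
clock: 10.35
ee_pos: [0.48, -0.4764, 0.0462]
tool_rot: [0.001, 0.768, 0.641, -0.0]
contact_force: [-1.2, -1.4, 5.9]
gripper_width: 0.0177
```

```bash
python3 - <<'E'
from h import *
a,d=shot("top","top4"); C=cloud("top",d)
s=ctrl.sense(); print(s["ee_pos"],s["tool_rot"],s["gripper_width"],s["contact_force"])
m=pan(C,(.498,-.367),.07,.059,.072,.155,.05); print(m)
print(arc(m[0],s['ee_pos'][:2],96,16,(.517,-.178)))
E
```

```text
[ 0.47994434 -0.47644573  0.04616548] [ 8.24917560e-04  7.67684797e-01  6.40827057e-01 -2.33038334e-04] 0.017750893366511585 [-1.90739463 -1.6369517   4.31404656]
(array([ 0.4985, -0.3675]), np.float64(0.048), 133, np.float64(-25.7), np.int64(19))
([[1.26, 1.05], [1.28, 1.17], [1.26, 1.29], [1.25, 1.41], [1.22, 1.53], [1.18, 1.65], [1.13, 1.75], [1.06, 1.85], [0.98, 1.95], [0.9, 2.03], [0.81, 2.12], [0.7, 2.18], [0.6, 2.23], [0.49, 2.28], [0.36, 2.31], [0.25, 2.34]], array([14.73, 29.14]))
```

Call:
{"method": "carry_out", "body": {
  "moves": [
    {"translation": [1.26, 1.05, 0.03], "turn": 6, "jaw": 0.8},
    {"translation": [1.28, 1.17, 0], "turn": 6, "jaw": 0.8},
    {"translation": [1.26, 1.29, 0], "turn": 6, "jaw": 0.8},
    {"translation": [1.25, 1.41, 0], "turn": 6, "jaw": 0.8},
    {"translation": [1.22, 1.53, 0], "turn": 6, "jaw": 0.8},
    {"translation": [1.18, 1.65, 0], "turn": 6, "jaw": 0.8},
    {"translation": [1.13, 1.75, 0], "turn": 6, "jaw": 0.8},
    {"translation": [1.06, 1.85, 0], "turn": 6, "jaw": 0.8}
  ]
}}

```text
clock: 11.4
ee_pos: [0.577, -0.3598, 0.0466]
tool_rot: [0.002, 0.439, 0.899, -0.001]
contact_force: [-0.8, -4.9, 4.4]
gripper_width: 0.0177
```

```bash
python3 - <<'E'
from h import *
a,d=shot("top","top5"); b,_=shot("scene","scene5"); C=cloud("top",d)
s=ctrl.sense(); print(s["ee_pos"],s["tool_rot"],s["contact_force"])
print(pan(C,(.508,-.273),.07,.059,.072,.155,.05))
o=np.zeros((300,800,3),np.uint8); o[:,:400]=cv2.resize(a[100:250,290:490],(400,300)); o[:,400:]=cv2.resize(b[170:320,170:370],(400,300))
cv2.imwrite("pics/z5.png",o[:,:,::-1])
E
```

```text
[ 0.57746007 -0.35780575  0.04625864] [8.95506654e-04 4.39936962e-01 8.98028208e-01 7.48969513e-05] [1.10175014 0.67311174 3.10008076]
(array([ 0.5076, -0.2736]), np.float64(0.0491), 44, np.float64(nan), np.int64(0))
  return _methods._mean(a, axis=axis, dtype=dtype,
  ret = ret.dtype.type(ret / rcount)
h.py:33: RuntimeWarning: Mean of empty slice.
  a=np.angle(np.exp(1j*a[k]).mean()); return c,r,n,round(np.degrees(a),1),k.sum()
```

View pics/z5.png

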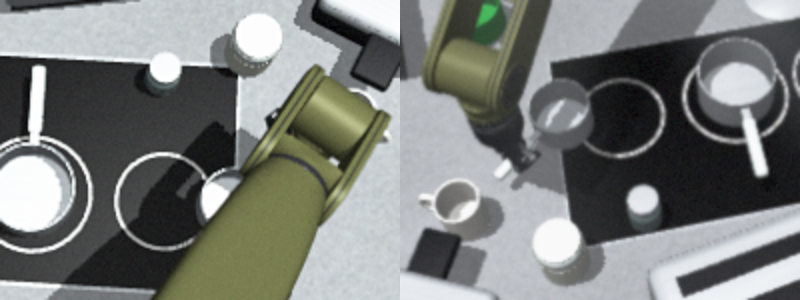

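The milk pan is at the hob's edge, around (225,200) in the left half, and tracking as planned. The saucepan points back inside its ring.

Call:
{"method": "carry_out", "body": {
  "moves": [
    {"translation": [0.98, 1.95, 0], "turn": 6, "jaw": 0.8},
    {"translation": [0.9, 2.03, 0], "turn": 6, "jaw": 0.8},
    {"translation": [0.81, 2.12, 0], "turn": 6, "jaw": 0.8},
    {"translation": [0.7, 2.18, 0], "turn": 6, "jaw": 0.8},
    {"translation": [0.6, 2.23, 0], "turn": 6, "jaw": 0.8},
    {"translation": [0.49, 2.28, 0], "turn": 6, "jaw": 0.8},
    {"translation": [0.36, 2.31, 0], "turn": 6, "jaw": 0.8},
    {"translation": [0.25, 2.34, 0], "turn": 6, "jaw": 0.8}
  ]
}}

```text
clock: 12.5
ee_pos: [0.6272, -0.1854, 0.046]
tool_rot: [0.0, 0.036, 0.999, -0.001]
contact_force: [-0.5, -4.1, 3.7]
gripper_width: 0.0178
```

Call:
{"method": "carry_out", "body": {
  "moves": [
    {"translation": [0, 0, 0], "turn": 0, "jaw": 0.8},
    {"translation": [0, 0, 0], "turn": 0, "jaw": 0.8},
    {"translation": [0, 0, 0], "turn": 0, "jaw": 0.4},
    {"translation": [0, 0, 0], "turn": 0, "jaw": 0.2},
    {"translation": [0, 0, 0], "turn": 0, "jaw": 0},
    {"translation": [0, 0, 4], "turn": 0, "jaw": 0},
    {"translation": [0, 0, 6], "turn": 0, "jaw": 0},
    {"translation": [0, 0, 6], "turn": 0, "jaw": 0}
  ]
}}

```text
clock: 13.5
ee_pos: [0.6264, -0.1842, 0.2064]
tool_rot: [-0.001, 0.038, 0.999, 0.0]
contact_force: [1.0, -0.4, 1.0]
gripper_width: 0.0429
```

Call:
{"method": "carry_out", "body": {
  "moves": [
    {"translation": [-2, 3, 4], "turn": 0, "jaw": 0.5},
    {"translation": [-2, 5, 0], "turn": 0, "jaw": 1},
    {"translation": [-2, 5, 0], "turn": 0, "jaw": 1},
    {"translation": [-2, 5, 0], "turn": 0, "jaw": 1},
    {"translation": [-2, 5, 0], "turn": 0, "jaw": 1},
    {"translation": [-2, 5, 0], "turn": 0, "jaw": 1},
    {"translation": [0, 0, 0], "turn": 0, "jaw": 1},
    {"translation": [0, 0, 0], "turn": 0, "jaw": 1}
  ]
}}

```text
clock: 14.5
ee_pos: [0.5071, 0.0955, 0.2456]
tool_rot: [0.0, 0.037, 0.999, -0.0]
contact_force: [0.0, -0.0, 0.2]
gripper_width: -0.0
```

```bash
python3 - <<'E'
from h import *
a,d=shot("top","top6"); b,d2=shot("scene","scene6"); C=cloud("top",d)
s=ctrl.sense(); print(s["ee_pos"],s["tool_rot"],s["contact_force"])
print(pan(C,(.517,-.178),.07,.059,.072,.155,.05));print(pan(C,(.53,.022),.08,.069,.09,.19,.065))
S=cloud("scene",d2)
for n,c,im in(("top",C,a),("scene",S,b)):
    k=(c[...,2]>.07)&(c[...,2]<.125)&(np.hypot(c[...,0]-.51,c[...,1]-.40)<.05); print(n,k.sum(),c[k].mean(0) if k.any() else 0)
    k=(c[...,2]>.021)&(c[...,2]<.028)&(np.hypot(c[...,0]-.535,c[...,1]-.39)<.06)&(im.max(2)>90); 
    if k.any(): print("block",k.sum(),cv2.minAreaRect(c[k][:,:2].astype(np.float32)))
cv2.imwrite("pics/z6.png",cv2.resize(a[100:280,100:440],(800,424))[:,:,::-1])
E
```

```text
[0.50744192 0.09475366 0.24551276] [-5.49370167e-05  3.82400726e-02  9.99268570e-01 -1.34701541e-04] [ 0.08357149  0.41305862 -0.38566732]
(array([ 0.5159, -0.1742]), np.float64(0.0482), 121, np.float64(-4.6), np.int64(142))
(array([0.5297, 0.0238]), np.float64(0.0632), 116, np.float64(-4.1), np.int64(194))
top 70 [0.50979635 0.39906848 0.10028363]
block 178 ((0.5423278212547302, 0.39435335993766785), (0.0491773784160614, 0.06957270950078964), 79.26290893554688)
scene 63 [0.51613296 0.397038   0.09589785]
block 138 ((0.5435706973075867, 0.39161765575408936), (0.05223480984568596, 0.06845856457948685), 77.24039459228516)
```

View pics/z6.png

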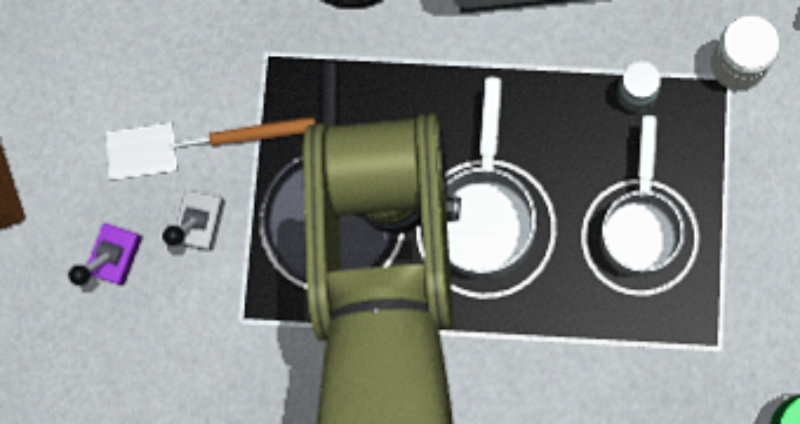

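Both pans stand inside their rings: saucepan at (485,225), milk pan at (640,230), both pointing back. The grey switch is at (200,220) with its ball at (175,235), leaning towards the robot. I'll push the lever next.

Call:
{"method": "carry_out", "body": {
  "moves": [
    {"translation": [-0.6, 5, 0], "turn": -4, "jaw": 1},
    {"translation": [-0.6, 5, 0], "turn": -4, "jaw": 1},
    {"translation": [-0.6, 5, 0], "turn": 0, "jaw": 1},
    {"translation": [-0.6, 5, 0], "turn": 0, "jaw": 1},
    {"translation": [-0.8, 5, 0], "turn": 0, "jaw": 1},
    {"translation": [-0.8, 5, 0], "turn": 0, "jaw": 1},
    {"translation": [-0.2, 1.5, -3], "turn": 0, "jaw": 1},
    {"translation": [0, 0, -4], "turn": 0, "jaw": 1}
  ]
}}

```text
clock: 15.6
ee_pos: [0.4667, 0.4117, 0.176]
tool_rot: [0.001, 0.107, 0.994, 0.001]
contact_force: [0.1, -0.7, -0.1]
gripper_width: 0.0001
```

Call:
{"method": "carry_out", "body": {
  "moves": [
    {"translation": [0, 0, -4], "turn": 0, "jaw": 1},
    {"translation": [0, 0, -3], "turn": 0, "jaw": 1},
    {"translation": [0, 0, -1.4], "turn": 0, "jaw": 1},
    {"translation": [0, 0, 0], "turn": 0, "jaw": 1},
    {"translation": [0.98, -0.21, 0], "turn": 0, "jaw": 1},
    {"translation": [0.98, -0.21, 0], "turn": 0, "jaw": 1},
    {"translation": [0.98, -0.21, 0], "turn": 0, "jaw": 1},
    {"translation": [0.98, -0.21, 0], "turn": 0, "jaw": 1}
  ]
}}

```text
clock: 16.6
ee_pos: [0.5052, 0.4024, 0.0923]
tool_rot: [0.0, 0.107, 0.994, 0.0]
contact_force: [-0.6, 0.3, 1.0]
gripper_width: 0.0002
```

Call:
{"method": "carry_out", "body": {
  "moves": [
    {"translation": [0.98, -0.21, 0], "turn": 0, "jaw": 1},
    {"translation": [0.98, -0.21, 0], "turn": 0, "jaw": 1},
    {"translation": [0.98, -0.21, 0], "turn": 0, "jaw": 1},
    {"translation": [0.98, -0.21, 0], "turn": 0, "jaw": 1},
    {"translation": [0.88, -0.19, 0], "turn": 0, "jaw": 1},
    {"translation": [0, 0, 0], "turn": 0, "jaw": 1},
    {"translation": [0, 0, 0], "turn": 0, "jaw": 1},
    {"translation": [0, 0, 0], "turn": 0, "jaw": 1}
  ]
}}

```text
clock: 17.6
ee_pos: [0.5521, 0.3922, 0.0918]
tool_rot: [0.0, 0.107, 0.994, 0.0]
contact_force: [-0.0, -0.0, -0.2]
gripper_width: -0.0001
```

```bash
python3 - <<'E'
from h import *
b,d=shot("scene","scene7"); s=ctrl.sense(); print(s["ee_pos"],s["tool_rot"],s["contact_force"])
c=cloud("scene",d)
cv2.imwrite("pics/z7.png",cv2.resize(b[110:230,380:540],(640,480))[:,:,::-1])
E
```

```text
[0.55207122 0.39219774 0.09178752] [1.12640408e-04 1.06876706e-01 9.94272274e-01 5.45497985e-05] [-0.01953357  0.31871037  0.51921874]
```

View pics/z7.png

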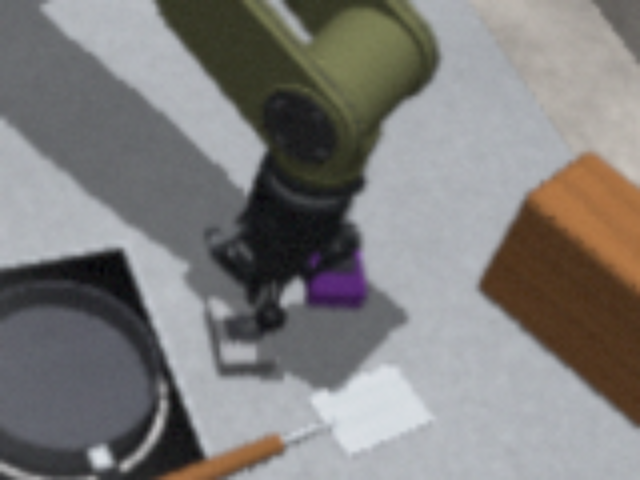

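The lever is over centre, with the ball at about (268,318), but there is no end-stop force yet. I'll push on in small steps.

Call:
{"method": "carry_out", "body": {
  "moves": [
    {"translation": [0.2, -0.04, 0], "turn": 0, "jaw": 1},
    {"translation": [0.2, -0.04, 0], "turn": 0, "jaw": 1},
    {"translation": [0.1, -0.02, 0], "turn": 0, "jaw": 1},
    {"translation": [0.1, -0.02, 0], "turn": 0, "jaw": 1},
    {"translation": [0, 0, 0], "turn": 0, "jaw": 1},
    {"translation": [0, 0, 0], "turn": 0, "jaw": 1},
    {"translation": [0, 0, 0], "turn": 0, "jaw": 1},
    {"translation": [0, 0, 0], "turn": 0, "jaw": 1}
  ]
}}

```text
clock: 18.65
ee_pos: [0.5569, 0.391, 0.0912]
tool_rot: [-0.001, 0.107, 0.994, -0.0]
contact_force: [-6.1, 0.3, 0.6]
gripper_width: 0.0002
```

Call:
{"method": "carry_out", "body": {
  "moves": [
    {"translation": [0.1, -0.02, 0], "turn": 0, "jaw": 1},
    {"translation": [0.1, -0.02, 0], "turn": 0, "jaw": 1},
    {"translation": [0.1, -0.02, 0], "turn": 0, "jaw": 1},
    {"translation": [0, 0, 0], "turn": 0, "jaw": 1},
    {"translation": [0, 0, 0], "turn": 0, "jaw": 1},
    {"translation": [0, 0, 0], "turn": 0, "jaw": 1},
    {"translation": [0, 0, 0], "turn": 0, "jaw": 1},
    {"translation": [0, 0, 0], "turn": 0, "jaw": 1}
  ]
}}

```text
clock: 19.65
ee_pos: [0.5573, 0.391, 0.0911]
tool_rot: [-0.004, 0.107, 0.994, -0.001]
contact_force: [-13.1, 1.9, 5.6]
gripper_width: -0.0001
```

The end stop is reached: the tool stalls and the force climbs to 13 N. I'll back off, rise and check.

Call:
{"method": "carry_out", "body": {
  "moves": [
    {"translation": [-1, 0.2, 0], "turn": 0, "jaw": 1},
    {"translation": [-2, 0.4, 0], "turn": 0, "jaw": 1},
    {"translation": [-3, 0.6, 0], "turn": 0, "jaw": 1},
    {"translation": [-3, 0.6, 2], "turn": 0, "jaw": 1},
    {"translation": [0, 0, 5], "turn": 0, "jaw": 1},
    {"translation": [-3, 0, 5], "turn": 0, "jaw": 1},
    {"translation": [-3, 0, 5], "turn": 0, "jaw": 1},
    {"translation": [0, 0, 0], "turn": 0, "jaw": 1}
  ]
}}

```text
clock: 20.65
ee_pos: [0.4113, 0.4101, 0.2683]
tool_rot: [0.004, 0.106, 0.994, 0.004]
contact_force: [0.6, 0.0, 0.1]
gripper_width: 0.0001
```

```bash
python3 - <<'E'
from h import *
a,d=shot("top","top8"); b,d2=shot("scene","scene8"); C=cloud("top",d); S=cloud("scene",d2)
s=ctrl.sense(); print(s["ee_pos"],s["contact_force"])
print(pan(C,(.517,-.178),.07,.059,.072,.155,.05));print(pan(C,(.53,.022),.08,.069,.09,.19,.065))
for n,c in(("top",C),("scene",S)):
    k=(c[...,2]>.075)&(c[...,2]<.125)&(np.hypot(c[...,0]-.58,c[...,1]-.385)<.04); print(n,k.sum(),c[k].mean(0) if k.any() else 0)
o=np.zeros((600,800,3),np.uint8); o[:300,:]=cv2.resize(a[100:265,90:530],(800,300)); o[300:,:400]=cv2.resize(b[140:215,410:510],(400,300)); o[300:,400:]=cv2.resize(b[150:300,170:470],(400,300))
cv2.imwrite("pics/z8.png",o[:,:,::-1])
E
```

```text
[0.410811   0.40840718 0.26236888] [ 0.45745179 -0.14545674 -0.51907883]
(array([ 0.5159, -0.1742]), np.float64(0.0482), 117, np.float64(-4.8), np.int64(143))
(array([0.5297, 0.0237]), np.float64(0.0632), 154, np.float64(-3.9), np.int64(188))
top 67 [0.57810451 0.38368655 0.09821744]
scene 51 [0.58380897 0.38319671 0.09891076]
```

View pics/z8.png

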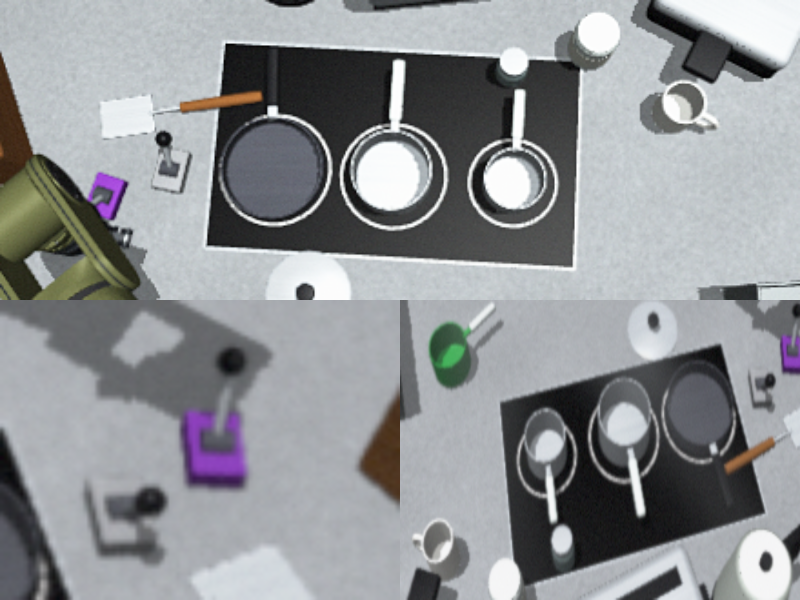

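The last picture shows both pans inside their rings with handles straight back. The grey lever, with its ball at (163,140), leans to the far side, and the purple one is unmoved.

```bash
python3 -c "
from rig import ctrl
print(ctrl.close_job())"
```

```text
the job is handed in; nothing more can be done
None
```

The hob is set up as asked, and I handed the job in at about 21 s of the 72 s allowed; the hand-in gave no verdict. I gripped each pan by its handle and slid it at a constant height. The supply lever came last, after both pans were in place.

| Item | Last check |
|---|---|
| Saucepan | 3 mm off the middle ring's centre (25 mm to spare); handle within about 0.3° of straight back |
| Milk pan | about 5.5 mm off the right-hand ring's centre (25 mm to spare); handle about 1.2° off straight back |
| Supply lever | pushed to its stop (13 N), ball at the fully-on position to within about 4 mm, and it stayed there after I backed off |
| Other things | skillet, jar, mug, lid, spatula, can and both look-alikes look unmoved in the last pictures; I did not measure them |

- **Possible tipping:** while gripped, the milk pan's handle pushed up on the tool with 3 to 6 N. Its measured rim did not move, so I saw no tipping.
- **Camera disagreement:** the two cameras placed the lever ball about 6 mm apart. The stop force and the final picture both confirm the lever is fully over.

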